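# Clamp a tensile test bar in the screw grip on a load cell

## Task

Push the brass test bar gently along its channel until its end is fully home against the blue stop. Then turn the green screw knob clockwise, regrasping as needed and letting your hand sink with it, until its foot bites and holds the bar snugly but not overtightened, and let go. The grip stands on a delicate load cell, so never drag it up or lean on it, and leave everything else alone.

Things in the scene. Friction and masses are not known exactly. Their poses are not given: they have to be found in the camera images.
- clamp: Screw grip: dark base plate 200 x 150 x 12 mm fixed to the bench, red and white load cell on it, on that an aluminium frame with a steel bed, two posts and a bridge. Origin: on the bench, on the screw's axis. x: along the bed, from its open end (-x) to the stop (+x); z up. Bed 56 mm above the bench, from x = -65 to +40 mm; side rails 5 mm high, 23 mm apart, from x = -55 to +25 mm
- stop (a point): Middle of the lower edge of the blue stop's face that the bar must meet, at the bed surface, 30 mm beyond the screw's axis. Axes as the grip's
- coupon: Brass-coloured test bar to clamp, flat and waisted, 110 x 20 x 8 mm (waist 13 mm wide), about 0.13 kg, lying on the bed between the rails, under the raised foot. Origin: centre of its underside; x along it, parallel to the grip's. When home its outer end lies 80 mm from the screw's axis and overhangs the bed by 15 mm
- coupon_head (a point): Middle of the bar's stop-side end, on its underside (55 mm from its origin)
- coupon_tail (a point): Middle of the bar's outer end, on its underside (55 mm from its origin): the end to push on; nothing stands under it above 12 mm over the bench
- screw (a joint): Turn of the green knob, rad, grows clockwise seen from above (tightening); 0 = fully raised, 6 = its limit. Knob and screw sink 25 mm per full turn (4.0 mm per rad). Thread friction about 0.32 N m; it stays where it is left. Once the foot bites, clamping grows about 60 N per rad (the bed is sprung) and each newton adds 0.004 N m to the turning moment; snug is 15 to 60 N
- knob_grip (a point): Centre of the green square knob (28 x 28 mm, 22 mm high; grip it across two opposite flats), on the screw's axis; x and y are square to its flats, a white mark on top points along x. 160 mm above the bench when the joint reads 0, sinking as it turns; below it only the 9 mm stem
- stem: Non-turning part of the screw: 9 mm steel stem with a 20 mm brass swivel foot at its lower end, on the axis. Origin at the knob's centre. The foot is adjustable: its underside stands 78.2 to 85.2 mm below the origin, not known better, so the turn at which it meets the bar's top lies anywhere from about 2.6 to 4.6 rad and has to be felt
- bridge_top (a point): Top of the frame's bridge on the screw's axis, 116 mm above the bench; the bridge is 94 mm long along the grip's y, 30 mm along x, 14 mm thick; the screw passes through it
- load (a joint): Deflection of the load cell, m, positive when the frame is pulled up, negative when pressed down; 0 at rest, 10 N per mm. Clamping the bar does not load it, only outside push or pull does; it must not see more than 12 N either way
- spare0: Spare aluminium test bar in the tray, bystander
- spare1: Spare steel test bar in the tray, bystander
- spare2: Spare aluminium test bar in the tray, bystander
- driver: Screwdriver lying on the bench, bystander
- spanner: Wrench lying on the bench, bystander
- oil: Small bottle, 50 mm thick, 130 mm tall, bystander
- mug: White mug, 90 mm tall, bystander
- weight: Steel calibration weight, 52 mm thick, 74 mm tall, bystander
Things that resemble listed ones, but are neither listed nor needed, are in the scene too. What is shaped like the clamp but purple is not meant. Several things have the shape of the coupon; the one meant has the colours described above.

How it is judged:
By the outcome, as a careful person would: the job done as asked, in the order asked, and still so for the second after the job is handed in, with the robot touching nothing.
It also fails if it takes over 72 s, if anything falls off the work surface, if the arm or the gripper's body presses on something with over 40 N, if the wrist force passes 120 N, or if a joint passes its speed limit or range.

## Robot

A 6-joint arm with a two-finger parallel gripper is mounted at the origin on the work surface. World frame = base frame: x ahead of the robot, y to its left, z up, the work surface at z = 0. Lengths are in m, angles in rad, forces in N, time in s.
With the tool pointing down it reaches from about 0.375 to 0.75 m from the base axis. Payload 9 kg.
Tool frame: the origin (TCP) lies where the fingers leave the gripper's body, on its centre line; the fingertips stand 73 mm ahead of it and the grasp point (between the pads) lies 54 mm ahead of it; z points along the fingers, y is the direction in which the jaws open and shut (so a half turn about z gives the same grasp; the last joint's range is limited). The gripper opens to 85 mm and grips with 20 to 120 N. Pads are 22 mm wide; open, the fingers measure 114 mm over their backs; the gripper's body (76 mm by 85 mm) begins 54 mm behind the grasp point. The pads swing forward as they close: fully open they stand 13 mm farther back than shut.
Start: joints at [1.012, 0.104, 0.097, 1.564, 0, 1.353], TCP at [0.201, 0.566, 0.304] pointing down, gripper open.
Joint ranges: [-2.99, 2.99], [-0.84, 1.86], [-1.1, 1.16], [-1.84, 2.11], [-1.51, 1.56], [-3.14, 3.14]. Speed limits (rad/s): [2.22, 2.22, 2.57, 3.14, 3.14, 3.14].

## Interface

Orientations are given as a rotation vector (axis times angle).
In Python, from workcell import arm gives the robot as it stands. The module is installed in compiled form; this text tells all that it offers.
- The arm moves only by the tool arm_command, never from a script. Its argument "plan" is a list of rows, each a list of 5 numbers: the gripper command: -1 is fully open, 1 is shut, values between are in proportion, then the shift along the world's x, y, z in units of 30 mm (1.0 is 30 mm), then the turn about the world's z in units of 8 degrees (1.0 is 8 degrees). In form: [[claw, dx, dy, dz, turn], ...]. A call has 1 to 12 rows; each row is the pose to reach, as a shift and turn from the pose measured when the call began; what a row does not reach only later rows make up. A row lasts 1/10 s, in which the tool goes at most 50 mm and 8.59 degrees, less where a joint would pass 70% of its speed; a pose out of reach is approached as far as the arm can. A call with a gripper value outside its range is refused whole. The fingers move at their own pace and stop on an object; "force" is the grip in N (left out, the last holds). Time passes only in rows, so rows that repeat a pose let the fingers close. It gives the time, the measured TCP pose, the force and the opening at its end, in the units of the state.
- arm.get_obs(): the state, without advancing time (a new reading comes with each control period).
- arm.read_camera(name): name is "scene" or "top" or "wrist"; returns a dict with "pixels" (400x640x3 uint8, red, green, blue), "depth" (400x640 float32, m along the optical axis (not along the pixel's ray), 0 where there is no reading), "fovy" (degrees; the focal length in pixels is half the picture's height over the tangent of half this angle, whatever the lens; pixels are square), "cx", "cy" (the principal point, pixels), "dist" ([k1, k2, p1, p2, k3] as OpenCV has them; the pictures are not rectified), "R" (3x3) and "t" (3): a world point X has camera coordinates R X + t. Camera axes: x right, y down, z forward; pixel columns grow to the right and rows downward; lengths in m; the calibration is good to about 2 mm. A picture is of the moment at which its call begins.
- arm.finish_job(): hands the job in, once; it reports no verdict.
Trained networks look in a picture, given as the dict that the camera call returned (one of the last four; its "shot" number tells which), for a name from the list of things; names that differ only in an ending like _2 or _b are one class to them, and where a whole thing is asked for, a point or a joint stands for the part that bears it (a point fixed in the world has none). Each returns a list of dicts, best first, with "confidence" (0 to 1); they miss things now and then, are a little off and sometimes report something else, mostly with a low value. They report only what shows in the picture. A call takes as long as a camera call. They do not tell look-alikes from the thing itself.
- arm.boxes_of(picture, target): "centre" ([column, row] as shares, 0 to 1, of the picture: columns of its width, rows of its height, amid what is visible of it).
- arm.place_of(picture, target): "centre" ([column, row] as shares, 0 to 1, of the picture: columns of its width, rows of its height: a listed point, or the origin of a listed thing).
The state is a dict: "time": time; "qpos": joint angles; "qvel": joint speeds; "joint_efforts": joint torques, N m; "ee_pos": TCP position; "eef_rot": TCP orientation; "wrist_force": force on the tool from outside, world axes, zero at the start; "ft_torque": the same for the moment, N m; "width": finger opening in m.
Only numpy, scipy, OpenCV 4.12 (cv2) and the standard library are available. Lean on these libraries where they do the work, as an engineer would, in place of code of your own. Each camera call takes 0.05 s, during which the arm holds its last target. There are 200 camera calls.

## Working session

There is one attempt and no reset: what is moved stays moved. The work goes in short steps, Python scripts to look and compute and a tool call to move; the robot and the scene stay as the last step left them, time stands still between calls to the robot, and variables do not carry over. Pictures are saved under pics/ and viewed, about 8 in all and at most 12, crops included, and the job is handed in when it is done.

Besides the shell and the picture viewer there is one more tool, called as a command line: name --pt "numbers of a row" for each row, then --argument value for the rest. arm_command: Moves the arm, as the interface text tells. Its arguments: {"type":"object","properties":{"plan":{"type":"array","items":{"type":"array","items":{"type":"number"}}},"force":{"type":"number"}},"required":["plan"]}

```bash
mkdir -p pics; cat > h.py <<'E'
import numpy as np, cv2, json
from workcell import arm
def K(p):
    f=p["pixels"].shape[0]/2/np.tan(np.radians(p["fovy"])/2)
    return np.array([[f,0,p["cx"]],[0,f,p["cy"]],[0,0,1.]])
def ray(p,uv):
    n=cv2.undistortPoints(np.array([[uv]],float),K(p),np.array(p["dist"],float))[0,0]
    R=np.array(p["R"]);t=np.array(p["t"]); return -R.T@t, R.T@np.array([n[0],n[1],1])
def at_z(p,uv,z):
    o,d=ray(p,uv); return o+d*(z-o[2])/d[2]
def at_depth(p,uv):
    u,v=int(round(uv[0])),int(round(uv[1])); w=p["depth"][max(v-1,0):v+2,max(u-1,0):u+2]; w=w[w>0]
    o,d=ray(p,uv); return o+d*np.median(w) if len(w) else None
def tri(a,ua,b,ub):
    o1,d1=ray(a,ua);o2,d2=ray(b,ub);d1/=np.linalg.norm(d1);d2/=np.linalg.norm(d2)
    s=np.linalg.lstsq(np.c_[d1,-d2],o2-o1,rcond=None)[0]; x,y=o1+s[0]*d1,o2+s[1]*d2
    return (x+y)/2,np.linalg.norm(x-y)
def proj(p,X):
    return cv2.projectPoints(np.array([X],float),cv2.Rodrigues(np.array(p["R"]))[0],np.array(p["t"],float),K(p),np.array(p["dist"],float))[0][0,0]
def px(c): return np.array(c["centre"])*[640,400]
def save(p,n): cv2.imwrite("pics/"+n+".png",p["pixels"][...,::-1])
E
python3 - <<'E'
from h import *
np.set_printoptions(precision=4,suppress=True)
P={n:arm.read_camera(n) for n in("scene","top","wrist")}
for n,p in P.items():
    save(p,n+"0")
    for t in("clamp","coupon","coupon_head","coupon_tail","knob_grip","stop","bridge_top"):
        print(n,t,[(px(c).round(),round(c["confidence"],2),at_depth(p,px(c))) for c in arm.place_of(p,t)[:3]])
cv2.imwrite("pics/a.png",np.vstack([cv2.resize(P[n]["pixels"],(480,300)) for n in("scene","top")])[...,::-1])
print(arm.get_obs())
E
```

```text
scene clamp [(array([467., 221.]), 0.68, array([0.2473, 0.3668, 0.0606]))]
scene coupon [(array([236., 223.]), 0.75, array([ 0.524 , -0.1892,  0.0074])), (array([283., 251.]), 0.72, array([0.5897, 0.0077, 0.115 ])), (array([277., 251.]), 0.54, array([0.6168, 0.0084, 0.1536]))]
scene coupon_head [(array([227., 180.]), 0.67, array([ 0.4124, -0.3007,  0.0164])), (array([251., 212.]), 0.53, array([ 0.4736, -0.173 ,  0.0099])), (array([279., 270.]), 0.51, array([0.6141, 0.0063, 0.0589]))]
scene coupon_tail [(array([222., 239.]), 0.57, array([ 0.5832, -0.1976,  0.0036])), (array([289., 233.]), 0.54, array([ 0.5117, -0.0263,  0.0653]))]
scene knob_grip [(array([273., 245.]), 0.74, array([ 0.6144, -0.0018,  0.1666])), (array([483., 185.]), 0.55, array([0.2119, 0.3636, 0.1745]))]
scene stop [(array([272., 276.]), 0.86, array([0.6391, 0.0025, 0.0673])), (array([469., 219.]), 0.73, array([0.2418, 0.3706, 0.0669])), (array([412., 299.]), 0.3, array([0.5013, 0.3203, 0.0107]))]
scene bridge_top [(array([274., 252.]), 0.94, array([0.6203, 0.002 , 0.1487])), (array([476., 201.]), 0.56, array([0.2193
[... 1333 characters left out ...]
n_tail []
wrist knob_grip [(array([ 64., 313.]), 0.6, array([0.2047, 0.3762, 0.1714]))]
wrist stop [(array([159., 271.]), 0.61, array([0.2349, 0.3786, 0.0658]))]
wrist bridge_top [(array([101., 276.]), 0.67, array([0.2038, 0.3697, 0.1207]))]
{'time': 1.2, 'qpos': array([ 1.0123,  0.1041,  0.0973,  1.5639, -0.    ,  1.3531]), 'qvel': array([-0.0013,  0.0009, -0.0012,  0.0008, -0.0005, -0.0017]), 'joint_efforts': array([ -0.001 , -55.6759,  50.3778,   0.0007,  -0.0003,  -0.    ]), 'ee_pos': array([0.2006, 0.5655, 0.3039]), 'eef_rot': array([0.5327, 3.096 , 0.0002]), 'wrist_force': array([-0.2329, -0.3272, -0.6341]), 'ft_torque': array([ 0.0123, -0.0424, -0.0478]), 'width': 0.08523895061474468}
```

View pics/a.png

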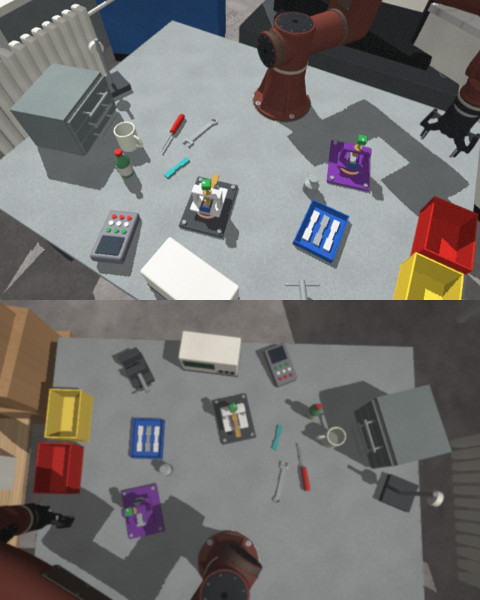

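```bash
python3 - <<'E'
import cv2,numpy as np
a=cv2.imread("pics/scene0.png")[190:330,200:360];b=cv2.imread("pics/top0.png")[100:220,240:400]
cv2.imwrite("pics/b.png",np.vstack([cv2.resize(x,None,fx=4,fy=4)[:, :] if 0 else cv2.resize(x,(400,300)) for x in(a,b)]))
E
```

```text
(no output)
```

View pics/b.png

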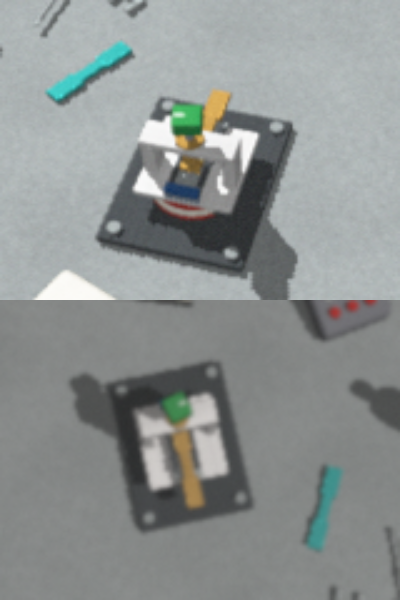

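The real grip is the one at about (0.60, 0.00): dark base, green knob, brass bar sticking out towards the robot, at approx. scene px (273,250) and top px (310,155). The purple copy is at (0.22, 0.36), and the teal look-alike bar lies loose on the bench.

arm_command --pt "-1 0.5 -1.5 0 0" --pt "-1 1 -3 0 0" --pt "-1 2 -4.5 0 0" --pt "-1 3 -6 0 0" --pt "-1 4 -7.5 0 0" --pt "-1 5 -9 0 0" --pt "-1 6 -10.5 0 0" --pt "-1 7 -12 0 0" --pt "-1 8 -13.5 0 0" --pt "-1 8.5 -15 0 0" --pt "-1 9 -17 0 0" --pt "-1 9 -18.5 0 0"

```text
time: 2.4
ee_pos: [0.467, 0.0392, 0.3039]
eef_rot: [0.533, 3.096, 0.0]
wrist_force: [0.8, 0.3, -0.6]
width: 0.0857
```

```bash
python3 - <<'E'
from h import *
np.set_printoptions(precision=4,suppress=True)
p=arm.read_camera("wrist"); save(p,"w1"); o=arm.get_obs()
print(o["time"],o["ee_pos"],o["qpos"],cv2.Rodrigues(o["eef_rot"])[0]); R=np.array(p["R"]);print(-R.T@p["t"],R)
for n in[(.6,0,.16),(.635,.003,.056),(.513,-.025,.064)]: print(proj(p,n))
E
```

```text
2.45 [0.4677 0.0329 0.3036] [-0.2084 -0.2989 -0.2824  1.5863 -0.0029  0.1376] [[-0.9407  0.3391  0.0004]
 [ 0.3391  0.9407 -0.003 ]
 [-0.0014 -0.0027 -1.    ]]
[0.3911 0.0671 0.3739] [[ 0.3347  0.9423 -0.0003]
 [ 0.8933 -0.3172  0.3185]
 [ 0.3    -0.1069 -0.9479]]
[332.0782 379.96  ]
[342.8675 326.3623]
[276.6826 241.8677]
```

arm_command --pt "-1 1 -1 0 0" --pt "-1 2 -1.5 0 0" --pt "-1 2 -1.5 0 0" --pt "-1 2 -1.5 0 0"

```text
time: 2.85
ee_pos: [0.5276, -0.0124, 0.3031]
eef_rot: [-0.542, -3.094, 0.004]
wrist_force: [0.1, 0.3, 0.0]
width: 0.0853
```

```bash
python3 - <<'E'
from h import *
np.set_printoptions(precision=4,suppress=True)
p=arm.read_camera("wrist"); save(p,"w2"); o=arm.get_obs()
print(o["time"],o["ee_pos"])
for t in("coupon_head","coupon_tail","knob_grip","stop","bridge_top","clamp"):
    print(t,[(px(c).round(1),round(c["confidence"],2),at_depth(p,px(c))) for c in arm.place_of(p,t)[:2]])
np.save("w2d.npy",p["depth"]); 
import pickle; pickle.dump(p,open("w2.pkl","wb"))
E
```

```text
2.9 [ 0.5273 -0.0118  0.3036]
coupon_head [(array([161. , 166.5]), 0.86, array([ 0.4702, -0.1776,  0.0071])), (array([365.8, 253.3]), 0.77, array([0.5937, 0.0029, 0.1028]))]
coupon_tail [(array([300.9, 164.4]), 0.92, array([ 0.5181, -0.0344,  0.0123])), (array([187.5, 256.2]), 0.67, array([ 0.5759, -0.1992,  0.0085]))]
knob_grip [(array([376.2, 306. ]), 0.95, array([0.6022, 0.0004, 0.1658]))]
stop []
bridge_top [(array([366.5, 277.5]), 0.8, array([ 0.6051, -0.0023,  0.1217])), (array([110.5, 321.6]), 0.27, array([ 0.6188, -0.3185,  0.0214]))]
clamp [(array([357.4, 226.3]), 0.66, array([0.5869, 0.0018, 0.0566]))]
```

View pics/w2.png

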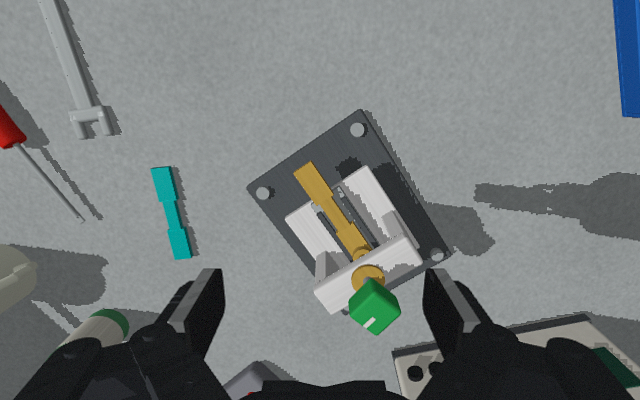

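The brass bar runs from its tail (305,167) to under the foot (360,250). The bridge is at (368,275) and the knob at (375,306), with its white mark towards (369,323).

```bash
cat > meas.py <<'E'
from h import *
def cloud(p):
    v,u=np.mgrid[0:400,0:640]; n=cv2.undistortPoints(np.stack([u,v],-1).reshape(-1,1,2).astype(float),K(p),np.array(p["dist"],float))[:,0]
    R=np.array(p["R"]);c=np.c_[n,np.ones(len(n))]*p["depth"].reshape(-1,1)
    return ((c-np.array(p["t"]))@R).reshape(400,640,3)
def rect(xy):
    (c,s,a)=cv2.minAreaRect((xy*1000).astype(np.float32)); return np.array(c)/1000,s,a
def measure(p):
    X=cloud(p); h=cv2.cvtColor(p["pixels"],cv2.COLOR_RGB2HSV); H,S,V=[h[...,i].astype(int) for i in range(3)]
    r=np.hypot(X[...,0]-.6,X[...,1])<.16; ok=r&(p["depth"]>0)
    g=ok&(H>50)&(H<85)&(S>120)&(X[...,2]>.1)
    zt=np.percentile(X[g][:,2],90); top=g|(ok&(np.abs(X[...,2]-zt)<.004)&(V>120))
    top&=np.abs(X[...,2]-zt)<.003
    print("knob top z",zt,"rect",rect(X[top][:,:2]),top.sum())
    b=ok&(H>10)&(H<28)&(S>90)&(X[...,2]>.052)&(X[...,2]<.075)
    q=X[b]; print("bar z",np.median(q[:,2]),"rect",rect(q[:,:2]),len(q)); 
    w=ok&(S<40)&(V>150)&(np.abs(X[...,2]-.116)<.006); q=X[w]; print("bridge",np.median(q[:,2]),rect(q[:,:2]),len(q))
    return X,b,top
E
python3 - <<'E'
from meas import *
import pickle
np.set_printoptions(precision=4,suppress=True)
p=pickle.load(open("w2.pkl","rb")); X,b,top=measure(p)
q=X[b]; c=q.mean(0); u=np.linalg.svd(q[:,:2]-c[:2],full_matrices=0)[2][0]; u*=np.sign(u[0]); s=(q[:,:2]-c[:2])@u
print("yaw",np.degrees(np.arctan2(u[1],u[0])))
for a in np.arange(s.min(),s.max(),.008):
    m=(s>=a)&(s<a+.008); n=(q[m,:2]-c[:2])@[-u[1],u[0]]
    print(c[:2]+u*(a+.004)+np.array([-u[1],u[0]])*(n.min()+n.max())/2,n.max()-n.min(),q[m,2].mean())
E
```

```text
knob top z 0.1664612632942722 rect (array([ 0.6085, -0.0021]), (27.548595428466797, 27.5481014251709), 30.098751068115234) 1263
bar z 0.06409367304199667 rect (array([ 0.5623, -0.0145]), (106.4478759765625, 22.61840057373047), 12.485015869140625) 1962
bridge 0.11593880831087144 (array([ 0.6083, -0.003 ]), (29.679035186767578, 92.30498504638672), 14.457119941711426) 2321
yaw 13.849820282192413
[ 0.5145 -0.0264] 0.0198746454817208 0.06361609692195819
[ 0.5223 -0.0246] 0.020083271472046756 0.06400703123391728
[ 0.5301 -0.0226] 0.02009153977362771 0.0640679090031953
[ 0.5379 -0.0208] 0.01981955160873345 0.0640304883421093
[ 0.5457 -0.019 ] 0.020287198376159405 0.06407320189986371
[ 0.5537 -0.0179] 0.014979129503923761 0.0638477193010681
[ 0.5614 -0.016 ] 0.014931631997310478 0.06369528733725148
[ 0.5693 -0.0144] 0.015210939117514123 0.06368330502801543
[ 0.5768 -0.0115] 0.016611774647834483 0.06379435471474407
[ 0.5846 -0.0098] 0.02086943773484114 0.06381572458830788
[ 0.5924 -0.008 ] 0.021064988745321506 0.06403455201856463
[ 0.6001 -0.0059] 0.02083968009502763 0.06455038364222877
[ 0.6078 -0.0038] 0.02143515280093081 0.0642417749765976
[ 0.6158 -0.0029] 0.02209823395414083 0.06227138750945003
```

arm_command --pt "1 -0.8 -0.4 0 1" --pt "1 -1.53 -0.76 0 2" --pt "1 -1.53 -0.76 -0.7 3" --pt "1 -1.53 -0.76 -2 4.2" --pt "1 -1.53 -0.76 -3.5 4.2" --pt "1 -1.53 -0.76 -4.8 4.2" --pt "1 -1.53 -0.76 -5.7 4.2" --pt "1 -1.53 -0.76 -6.15 4.2" --pt "1 -1.53 -0.76 -6.15 4.2" --pt "1 -1.53 -0.76 -6.15 4.2" --force 40

```text
time: 4.2
ee_pos: [0.4822, -0.0345, 0.121]
eef_rot: [-0.378, 3.115, -0.005]
wrist_force: [0.8, 0.2, 0.6]
width: 0.0002
```

```bash
python3 - <<'E'
from h import *
np.set_printoptions(precision=4,suppress=True)
o=arm.get_obs(); print(o["time"],o["ee_pos"],o["wrist_force"],o["width"],cv2.Rodrigues(o["eef_rot"])[0][:,1])
u=np.array([.971,.24]); print((o["ee_pos"][:2]-[.6085,-.0025])@u, (o["ee_pos"][:2]-[.6085,-.0025])@[-.24,.971])
E
```

```text
4.2 [ 0.4822 -0.0345  0.121 ] [0.7531 0.2052 0.6258] 0.0001843312727921737 [-0.2391  0.971  -0.0036]
-0.13034703106171053 -0.0007704268638542765
```

arm_command --pt "1 0.25 0.06 0 0" --pt "1 0.42 0.1 0 0" --pt "1 0.52 0.125 0 0" --pt "1 0.62 0.15 0 0" --pt "1 0.7 0.17 0 0" --pt "1 0.78 0.19 0 0"

```text
time: 4.8
ee_pos: [0.5056, -0.0288, 0.1209]
eef_rot: [-0.378, 3.115, -0.005]
wrist_force: [-1.5, 0.5, 1.2]
width: 0.0
```

arm_command --pt "1 0.08 0.02 0 0" --pt "1 0.16 0.04 0 0" --pt "1 0.24 0.06 0 0" --pt "1 0.3 0.075 0 0" --pt "1 0.3 0.075 0 0"

```text
time: 5.3
ee_pos: [0.5149, -0.0264, 0.1209]
eef_rot: [-0.378, 3.115, -0.005]
wrist_force: [0.4, 0.2, 1.2]
width: 0.0001
```

arm_command --pt "1 0.03 0.007 0 0" --pt "1 0.06 0.015 0 0" --pt "1 0.09 0.022 0 0" --pt "1 0.12 0.03 0 0" --pt "1 0.12 0.03 0 0"

```text
time: 5.8
ee_pos: [0.5186, -0.0256, 0.1209]
eef_rot: [-0.378, 3.115, -0.005]
wrist_force: [1.1, 0.4, 0.4]
width: 0.0
```

```bash
python3 - <<'E'
from meas import *
np.set_printoptions(precision=4,suppress=True)
p=arm.read_camera("wrist"); save(p,"w3");o=arm.get_obs(); print(o["time"],o["ee_pos"],o["wrist_force"]); t=arm.read_camera("top");s=arm.read_camera("scene")
cv2.imwrite("pics/c.png",np.vstack([cv2.resize(x,(480,320)) if x.shape[0]<400 else cv2.resize(x,(480,280)) for x in(p["pixels"],s["pixels"][220:300,220:340])])[...,::-1])
E
```

```text
5.85 [ 0.5186 -0.0255  0.1209] [ 0.3065 -0.3177 -0.9114]
```

View pics/c.png

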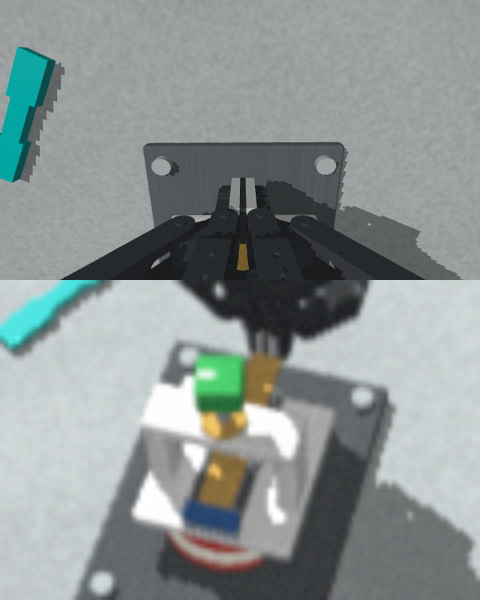

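The fingers are at the tail and the bar head is right behind the blue stop. The force is still about zero, so I'll keep pushing in small steps until I feel the stop.

arm_command --pt "1 0.02 0.005 0 0" --pt "1 0.04 0.01 0 0" --pt "1 0.06 0.015 0 0" --pt "1 0.08 0.02 0 0" --pt "1 0.08 0.02 0 0"

```text
time: 6.45
ee_pos: [0.5201, -0.0251, 0.1206]
eef_rot: [-0.378, 3.117, -0.005]
wrist_force: [-6.0, -1.1, 2.6]
width: 0.0002
```

arm_command --pt "1 0.04 0.01 0 0" --pt "1 0.04 0.01 0 0"

```text
time: 6.65
ee_pos: [0.5203, -0.025, 0.1203]
eef_rot: [0.377, -3.117, 0.006]
wrist_force: [-7.7, -2.4, 4.2]
width: 0.0002
```

arm_command --pt "1 -0.3 -0.07 0 0" --pt "1 -0.8 -0.2 0 0" --pt "1 -0.9 -0.22 1 0" --pt "1 -0.9 -0.22 2.5 0" --pt "1 -0.9 -0.22 4 0" --pt "-1 -0.3 0 5.5 0" --pt "-1 0.2 0.1 6 0" --pt "-1 0.2 0.1 6 0" --pt "-1 0.2 0.1 6 0"

```text
time: 7.55
ee_pos: [0.5259, -0.022, 0.2996]
eef_rot: [0.378, -3.117, 0.005]
wrist_force: [0.4, 0.2, -0.3]
width: 0.058
```

```bash
python3 - <<'E'
from meas import *
np.set_printoptions(precision=4,suppress=True)
p=arm.read_camera("wrist"); save(p,"w4");o=arm.get_obs(); print(o["time"],o["ee_pos"],o["qpos"],o["wrist_force"],o["ft_torque"]); X,b,top=measure(p)
q=X[b][:,:2]-[.6085,-.0025]; s=q@[.971,.24]; print("tail s",np.percentile(s,[0,.5,2]))
print([(px(c),c["confidence"]) for c in arm.place_of(p,"knob_grip")[:1]])
E
```

```text
7.6 [ 0.5254 -0.022   0.2989] [-0.289  -0.1205 -0.1352  1.5579 -0.0041 -0.5301] [-0.013   0.409  -0.3061] [ 0.0165 -0.0093 -0.0683]
knob top z 0.16639989164207367 rect (array([ 0.6085, -0.0025]), (28.914691925048828, 27.8220272064209), 28.812602996826172) 1259
bar z 0.06406507514868913 rect (array([ 0.5724, -0.012 ]), (84.26129150390625, 19.58855438232422), 13.967445373535156) 1417
bridge 0.11583378781322398 (array([ 0.608 , -0.0031]), (29.200252532958984, 92.54541015625), 13.999613761901855) 2398
tail s [-0.0795 -0.0794 -0.0792]
[(array([322.176, 319.   ]), 0.93)]
```

View pics/w4.png

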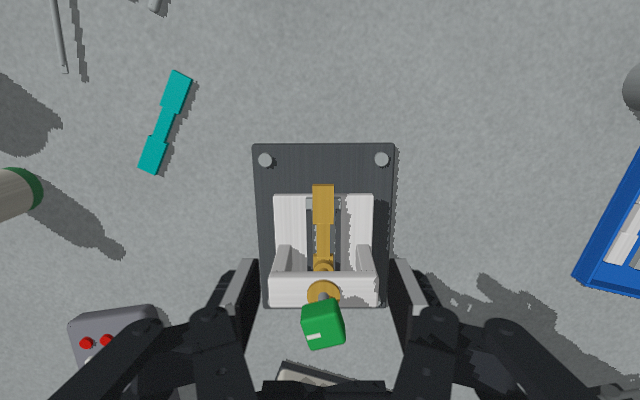

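The bar is home: its tail measures 79.5 mm from the axis (wanted 80), and the bar (323,185–270) sits square between the rails. The knob is at (322,325) with its flats at about 29° yaw. Next I move over the knob at jaw yaw 209.5°, which leaves room for clockwise turning.

arm_command --pt "-1 0.5 0.1 0 1" --pt "-1 1 0.25 0 2" --pt "-1 1.5 0.4 0 3" --pt "-1 2 0.5 0 4" --pt "-1 2.5 0.6 0 5" --pt "-1 2.77 0.65 0 6" --pt "-1 2.77 0.65 0 7" --pt "-1 2.77 0.65 0 8" --pt "-1 2.77 0.65 0 9" --pt "-1 2.77 0.65 0 10" --pt "-1 2.77 0.65 0 11" --pt "-1 2.77 0.65 0 12"

```text
time: 8.85
ee_pos: [0.6073, -0.0026, 0.2972]
eef_rot: [2.574, -1.798, 0.004]
wrist_force: [-0.7, -0.4, -0.4]
width: 0.0854
```

```bash
cat > st.py <<'E'
from h import *
np.set_printoptions(precision=4,suppress=True)
o=arm.get_obs(); R=cv2.Rodrigues(o["eef_rot"])[0]; y=R[:,1]
print(o["time"],"pos",o["ee_pos"],"jaw",np.degrees(np.arctan2(y[1],y[0]))%360,"q",o["qpos"],"F",o["wrist_force"],"T",o["ft_torque"],"w",o["width"],"tau6",o["joint_efforts"][5],"z",R[:,2])
E
python3 st.py
```

```text
8.85 pos [ 0.6073 -0.0026  0.2972] jaw 200.1183786117106 q [-0.2184  0.1237  0.106   1.5514 -0.0022 -2.1404] F [-0.7198 -0.3978 -0.4277] T [0.0441 0.0066 0.0281] w 0.08536161815686898 tau6 2.3108428716659546 z [ 0.0011 -0.0025 -1.    ]
```

arm_command --pt "-1 0.04 0 0 0.6" --pt "-1 0.04 0 -0.8 1.17" --pt "-1 0.04 0 -1.8 1.17" --pt "-1 0.04 0 -2.5 1.17" --pt "-1 0.04 0 -2.8 1.17" --pt "-1 0.04 0 -2.86 1.17" --pt "-1 0.04 0 -2.86 1.17"

```text
time: 9.55
ee_pos: [0.6084, -0.0027, 0.2118]
eef_rot: [2.712, -1.583, 0.004]
wrist_force: [0.2, -0.1, 1.0]
width: 0.0855
```

```bash
python3 st.py; python3 - <<'E'
from h import *
p=arm.read_camera("wrist"); s=arm.read_camera("scene"); cv2.imwrite("pics/d.png",np.vstack([cv2.resize(p["pixels"],(480,300)),cv2.resize(s["pixels"][215:300,220:340],(480,300))])[...,::-1])
E
```

```text
9.55 pos [ 0.6084 -0.0027  0.2118] jaw 209.4710988405326 q [-0.2183  0.1296 -0.0424  1.3966 -0.0018 -2.3035] F [ 0.2418 -0.0871  0.9805] T [0.012  0.0118 0.0305] w 0.08550604477278731 tau6 -0.002085305532091297 z [ 0.0017 -0.0023 -1.    ]
```

View pics/d.png

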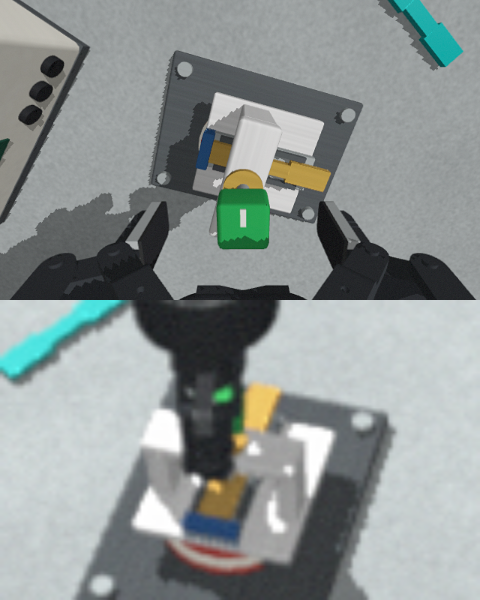

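The knob is centred and square between the pads (240,220 in the upper view). Closing on it.

arm_command --pt "0.2 0 0 0 0" --pt "0.3 0 0 0 0" --pt "1 0 0 0 0" --pt "1 0 0 0 0" --pt "1 0 0 0 0" --pt "1 0 0 0 0" --pt "1 0 0 0 0" --force 60

```text
time: 10.35
ee_pos: [0.6086, -0.003, 0.2129]
eef_rot: [2.712, -1.583, 0.006]
wrist_force: [-5.1, -3.4, 2.8]
width: 0.0272
```

```bash
python3 st.py
```

```text
10.35 pos [ 0.6086 -0.003   0.2129] jaw 209.46464024268317 q [-0.2185  0.1291 -0.041   1.3977 -0.0027 -2.3036] F [-5.0673 -3.441   2.8284] T [-0.4293  0.9746  0.1312] w 0.027227205552988 tau6 0.09933153865858912 z [ 0.0024 -0.0033 -1.    ]
```

arm_command --pt "1 0 0 -0.01 -0.5" --pt "1 0 0 -0.019 -1" --pt "1 0 0 -0.028 -1.5" --pt "1 0 0 -0.037 -2" --pt "1 0 0 -0.047 -2.5" --pt "1 0 0 -0.056 -3" --pt "1 0 0 -0.065 -3.5" --pt "1 0 0 -0.075 -4"

```text
time: 11.15
ee_pos: [0.6083, -0.0031, 0.2107]
eef_rot: [2.167, -2.27, 0.005]
wrist_force: [-4.2, -1.4, 2.7]
width: 0.0271
```

```bash
python3 st.py
```

```text
11.15 pos [ 0.6083 -0.0031  0.2107] jaw 177.32073692375718 q [-0.2181  0.1318 -0.0419  1.3964 -0.0043 -1.7421] F [-4.2193 -1.378   2.7138] T [-0.2266  0.5871  0.4013] w 0.027069601774431407 tau6 -0.836807806044817 z [-0.0003 -0.0043 -1.    ]
```

arm_command --pt "1 0 0 -0.01 -0.5" --pt "1 0 0 -0.019 -1" --pt "1 0 0 -0.028 -1.5" --pt "1 0 0 -0.037 -2" --pt "1 0 0 -0.047 -2.5"

```text
time: 11.65
ee_pos: [0.6082, -0.003, 0.2094]
eef_rot: [1.736, -2.614, 0.003]
wrist_force: [-2.9, -1.0, 2.3]
width: 0.027
```

```bash
python3 st.py
```

```text
11.65 pos [ 0.6082 -0.003   0.2094] jaw 157.18175062944312 q [-0.218   0.1337 -0.0423  1.3959 -0.0044 -1.3906] F [-2.8907 -1.0094  2.2743] T [-0.2111  0.508   0.3333] w 0.026971640429295455 tau6 -0.8344423212110996 z [-0.0021 -0.004  -1.    ]
```

arm_command --pt "1 0 0 -0.01 -0.5" --pt "1 0 0 -0.019 -1" --pt "1 0 0 -0.028 -1.5" --pt "1 0 0 -0.037 -2" --pt "1 0 0 -0.047 -2.5"

```text
time: 12.15
ee_pos: [0.6081, -0.003, 0.208]
eef_rot: [1.252, -2.876, 0.002]
wrist_force: [-2.8, -1.1, 2.5]
width: 0.0272
```

```bash
python3 st.py
```

```text
12.15 pos [ 0.6081 -0.003   0.208 ] jaw 137.04072925749392 q [-0.2182  0.1355 -0.0429  1.3953 -0.0038 -1.0392] F [-2.7926 -1.064   2.5218] T [-0.204   0.4057  0.336 ] w 0.027168959465861783 tau6 -0.8338857069611549 z [-0.0036 -0.0031 -1.    ]
```

arm_command --pt "1 0 0 -0.01 -0.5" --pt "1 0 0 -0.019 -1" --pt "1 0 0 -0.028 -1.5" --pt "1 0 0 -0.037 -2" --pt "1 0 0 -0.047 -2.5"

```text
time: 12.65
ee_pos: [0.608, -0.0029, 0.2066]
eef_rot: [0.73, -3.051, 0.001]
wrist_force: [-2.2, -0.1, 2.2]
width: 0.0269
```

```bash
python3 st.py
```

```text
12.65 pos [ 0.608  -0.0029  0.2066] jaw 116.9047683127516 q [-0.2186  0.1369 -0.0439  1.3942 -0.0025 -0.6882] F [-2.159  -0.14    2.2498] T [-0.1505  0.3634  0.3125] w 0.026907442253405134 tau6 -0.832231231033802 z [-0.0047 -0.0016 -1.    ]
```

arm_command --pt "1 0 0 -0.01 -0.5" --pt "1 0 0 -0.019 -1" --pt "1 0 0 -0.028 -1.5" --pt "1 0 0 -0.037 -2" --pt "1 0 0 -0.047 -2.5"

```text
time: 13.15
ee_pos: [0.6079, -0.0028, 0.2053]
eef_rot: [0.185, -3.131, -0.001]
wrist_force: [-1.2, 1.1, 1.6]
width: 0.0271
```

```bash
python3 st.py
```

```text
13.15 pos [ 0.6079 -0.0028  0.2053] jaw 96.77318409383784 q [-0.219   0.1377 -0.0455  1.3925 -0.0009 -0.3373] F [-1.1858  1.097   1.6049] T [-0.1153  0.3715  0.2955] w 0.027065189824836078 tau6 -0.8318943902850151 z [-0.005   0.0002 -1.    ]
```

arm_command --pt "1 0 0 -0.01 -0.5" --pt "1 0 0 -0.019 -1" --pt "1 0 0 -0.028 -1.5" --pt "1 0 0 -0.037 -2" --pt "1 0 0 -0.047 -2.5"

```text
time: 13.65
ee_pos: [0.6079, -0.0027, 0.2039]
eef_rot: [-0.365, -3.115, -0.002]
wrist_force: [-2.1, -0.2, 3.3]
width: 0.0268
```

```bash
python3 st.py
```

```text
13.65 pos [ 0.6079 -0.0027  0.2039] jaw 76.63947502933377 q [-0.2196  0.1378 -0.0478  1.3902  0.001   0.0136] F [-2.102  -0.1842  3.2949] T [-0.0537  0.348   0.4058] w 0.02676456468839296 tau6 -0.7809818163514137 z [-0.0046  0.0021 -1.    ]
```

arm_command --pt "1 0 0 -0.01 -0.5" --pt "1 0 0 -0.019 -1" --pt "1 0 0 -0.028 -1.5" --pt "1 0 0 -0.037 -2" --pt "1 0 0 -0.047 -2.5"

```text
time: 14.15
ee_pos: [0.6079, -0.0025, 0.2027]
eef_rot: [-0.904, -3.004, -0.004]
wrist_force: [-2.2, -0.4, 2.2]
width: 0.0271
```

```bash
python3 st.py
```

```text
14.15 pos [ 0.6079 -0.0025  0.2027] jaw 56.51910116482598 q [-0.2201  0.1372 -0.0508  1.3871  0.0028  0.3643] F [-2.1648 -0.4001  2.2027] T [-0.1095  0.2893  0.4388] w 0.027063185246386276 tau6 -0.6843079067766666 z [-0.0035  0.0036 -1.    ]
```

Torque rose after about 2.1 rad of turning. It is now about 0.15 N m above the free-running value, roughly 35 N of clamping and mid-range, so I'll release and rise.

arm_command --pt "0 0 0 0 0" --pt "-0.6 0 0 0 0" --pt "-1 0 0 0 0" --pt "-1 0 0 0 0" --pt "-1 0 0 0 0" --pt "-1 0 0 0 0" --pt "-1 0 0 0.5 0" --pt "-1 0 0 1.5 0" --pt "-1 0 0 3 0" --pt "-1 0 0 3.2 0" --pt "-1 0 0 3.2 0"

```text
time: 15.25
ee_pos: [0.6088, -0.0027, 0.3019]
eef_rot: [0.905, 3.008, 0.004]
wrist_force: [1.4, -0.1, 0.0]
width: 0.0853
```

arm_command --pt "-1 -0.8 0 0 1" --pt "-1 -1.6 -0.3 0 2" --pt "-1 -2.4 -0.5 0 3" --pt "-1 -2.7 -0.6 0 4" --pt "-1 -2.7 -0.6 0 5" --pt "-1 -2.7 -0.6 0 5.9" --pt "-1 -2.7 -0.6 0 5.9" --pt "-1 -2.7 -0.6 0 5.9"

```text
time: 16.05
ee_pos: [0.5276, -0.0206, 0.3012]
eef_rot: [0.369, -3.118, -0.005]
wrist_force: [0.8, -0.1, 0.4]
width: 0.0852
```

```bash
python3 st.py; python3 - <<'E'
from meas import *
np.set_printoptions(precision=4,suppress=True)
p=arm.read_camera("wrist"); s=arm.read_camera("scene"); X,b,top=measure(p)
q=X[b][:,:2]-[.6085,-.0025]; t=q@[.971,.24]; print("tail s",np.percentile(t,[0,.5,2]))
cv2.imwrite("pics/e.png",np.vstack([cv2.resize(p["pixels"],(480,300)),cv2.resize(s["pixels"][215:300,220:340],(480,300))])[...,::-1])
E
```

```text
16.05 pos [ 0.5276 -0.0206  0.3012] jaw 103.51518258246307 q [-0.288  -0.1133 -0.1246  1.5626  0.0021 -0.5239] F [ 0.7545 -0.1172  0.4338] T [-0.0485 -0.0457  0.0119] w 0.08517007625495822 tau6 -0.2864574082195759 z [-0.0023  0.0028 -1.    ]
knob top z 0.15607495057360568 rect (array([ 0.6083, -0.0027]), (27.661174774169922, 27.892425537109375), 56.28813552856445) 1142
bar z 0.06252101539966724 rect (array([ 0.5738, -0.012 ]), (87.45906829833984, 20.028047561645508), 14.33015251159668) 1543
bridge 0.11583039764497412 (array([ 0.6085, -0.0038]), (30.252822875976562, 91.22789001464844), 14.165760040283203) 2157
tail s [-0.0796 -0.0795 -0.0792]
```

View pics/e.png

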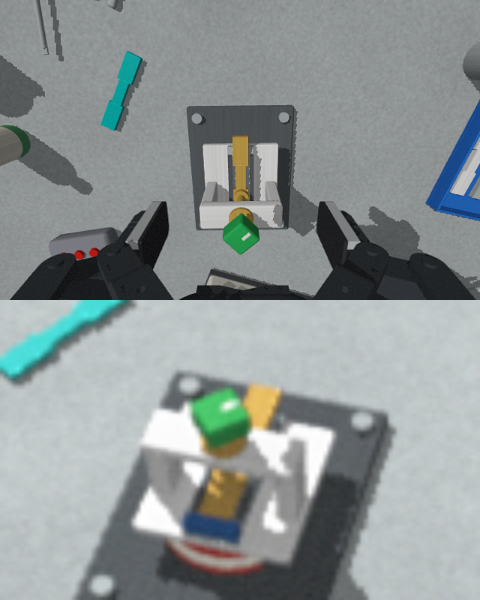

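```bash
python3 -c "
from workcell import arm
print(arm.finish_job(), arm.get_obs()['time'])"
```

```text
the job is handed in; nothing more can be done
the job is handed in; nothing more can be done
```

The bar is home against the blue stop and clamped, and I handed the job in with the hand clear, after about 16 s on the robot's clock.

- **Bar:** I pushed it about 21 mm with closed fingers until the stop was felt at about 8 N. Its tail measured 79.5 mm from the screw's axis before clamping and again after; 80 mm is nominal.
- **Screw:** I turned the knob 153° (2.67 rad) clockwise in one grip, sinking with it. The foot bit after about 2.1 rad, and I stopped about 0.53 rad later, with the turning moment about 0.15 N m above free running.
- **Load on the cell:** at the steps I checked, the vertical force on the hand was at most 4.2 N, against the 12 N limit. I did not read the cell itself.
- **Last checks:** the knob stayed where I left it (flats at 56.3°, hand at 56.5°) and sank 10.3 mm.

The clamping force estimates disagree, but all lie within the 15–60 N snug range: about 37 N from the moment, 32 N from the angle, and 23 N from how far the bar dipped (1.5 mm by depth, a rough figure).

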